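# Load and purge the dish chamber

### The arm

A 6-joint arm with a two-finger parallel gripper is mounted at the origin on a cart in front of the work surface, level with it; the furniture and walls round the work are solid. World frame = base frame: x ahead of the robot, y to its left, z up, the work surface at z = 0. Lengths are in mm, angles in rad, forces in N, time in s.
With the tool pointing down it reaches from about 350 to 725 mm from the base axis. Payload 4.3 kg.
Tool frame: the origin (TCP) lies between the finger pads; the fingertips stand 14 mm ahead of it and the grasp point (between the pads) lies 5 mm behind it; z points along the fingers, y is the line along which they close (so a half turn about z gives the same grasp; the last joint's range is limited). The gripper opens to 85 mm and grips with 20 to 120 N. Pads are 22 mm wide; open, the fingers measure 114 mm over their backs; the gripper's body (76 mm by 85 mm) begins 54 mm behind the grasp point. The pads swing forward as they close: fully open they stand 13 mm farther back than shut.
Start: joints at [-1.361, 0.377, 0.081, 1.274, 0, 1.46], TCP at [180.778, -545.882, 223.329] pointing down, gripper open.
Joint ranges: [-2.72, 2.72], [-0.84, 1.66], [-1.02, 1.22], [-1.77, 2.12], [-1.37, 1.28], [-3.14, 3.14]. Speed limits (rad/s): [2.57, 2.57, 3.14, 3.14, 3.14, 3.14].

### API

Orientations are given as a unit quaternion [x, y, z, w].
In Python, from plant import arm, hand, get_image, camera_model, job gives the robot as it stands. The module is installed in compiled form; this text tells all that it offers. Calls block until the motion is done:
- arm.move_pose(position, orientation): joint-space move of the TCP to a pose.
- arm.servo_line(position, rot=None, vel=150): straight line of the TCP; rot=None keeps the orientation; vel is the mean speed in mm/s.
- arm.move_joints(angles): joint-space move.
- hand.set_gripper(opening): finger opening in mm; the grip force is fixed at half the most; returns when the fingers have stopped.
- arm.hold(seconds).
- arm.ik(position, orientation): joint angles nearest the present ones, or None.
- arm.state(): the state.
- get_image(name): name is "side" or "top"; returns (picture, depth): 400x640x3 uint8, red, green, blue; 400x640 float32, mm along the optical axis (not along the pixel's ray), 0 where there is no reading.
- camera_model(name): a dict with "K" (3x3 intrinsics, pixels), "k1" (the pictures are not rectified: a ray, as slopes to the right and down, at radius r is drawn at 1 + k1 r^2 times it, then the intrinsics apply), "extrinsics" (4x4, takes a point from world to camera coordinates). Camera axes: x right, y up, looking along -z (the intrinsics and any distortion apply to the point x, -y, -z); pixel columns grow to the right and rows downward; lengths in mm; the calibration is good to about 2 mm. A picture is of the moment at which its call begins. camera_model takes no time and is no camera call.
A pose or a line that the arm cannot do raises arm.PlanningError and nothing moves.
- job.close_job(): hands the job in; it is judged then, once.
The state is a dict: "t": time; "q": joint angles; "dq": joint speeds; "joint_efforts": joint torques, N m; "eef_pos": TCP position; "orientation": TCP orientation; "wrist_force": force on the tool from outside, world axes, zero at the start; "ft_torque": the same for the moment, N m; "width": finger opening in mm; "gripper_force": force on a finger pad.
Only numpy, scipy, OpenCV 4.12 (cv2) and the standard library are available. Lean on these libraries where they do the work, as an engineer would, in place of code of your own. Each camera call takes 0.05 s, during which the arm holds its last target. There are 200 camera calls.

### The job

Get the culture dishes into the purge chamber: take the black canister out and stand it upright in the small steel tray, then lay every dish on the bench flat on the chamber floor, side by side and not stacked. Lower the lid gently until it is fully shut, and only then give the pump four full strokes, pushing the plunger all the way down and letting it come all the way up each time. Leave the timer, marker and dropper bottle where they are.

Things in the scene. Friction and masses are not known exactly. Their poses are not given: they have to be found in the camera images.
- chamber_floor (a point): centre of the inner floor of the purge chamber, a fixed low open white box with a dark floor; z up, x towards its hinged (far) side, y towards its pump. Inside 150 mm (x) by 210 mm (y), walls 6 mm thick whose rim is 50 mm above this floor; the floor is 6 mm above the bench. The pump, a 53 mm wide metal cylinder rising 88 mm above the bench, stands outside the +y wall, its axis 145 mm from this point in y
- lid (a joint): lid angle in rad: 0 shut flat on the rim, grows as it opens, to 1.95 at its stop (leaning back past upright). A stiff hinge holds it at any angle; closing it takes about 2 to 4 N at its free edge. The lid is a plain white plate 182 mm from hinge to free edge, 222 mm wide, 8 mm thick, with no handle
- lid_hinge (a point): middle of the lid's hinge line, which runs along the chamber's y axis, at the underside of the lid: 85 mm in x and 50 mm in z from the chamber floor point. Axes turn with the lid: -x points from hinge to free edge, z out of its outer (upper) face
- lid_edge (a point): middle of the lid's free edge, on the outer (upper) face: 182 mm from the hinge line, 8 mm above the hinge's level when shut
- plunger (a joint): how far the pump plunger is pushed down, in m: 0 up, 0.040 fully down against its stop. A spring returns it; about 6 N to start and 12 N at the bottom
- plunger_top (a point): centre of the flat top of the plunger's black mushroom knob, 42 mm across, 146 mm above the bench when up; it moves straight down
- canister_center (a point): centre, half-way up, of a black cylindrical screw-lid canister 44 mm in diameter, 62 mm tall, z along its axis (up); it stands in the chamber at the start and is taller than the walls, so the lid cannot shut over it. It weighs 0.06 to 0.13 kg
- tray_in (a point): centre of the inner floor of a fixed shallow square steel tray, 92 mm wide outside, 84 mm inside, walls 12 mm high above the bench, floor 4 mm above it; on the right
- dish_a_center (a point): culture dish, a flat covered disc with clear sides and pale pink contents, 60 mm across and 15 mm tall; point at its centre, half-way up, z up. Two to four dishes are on the bench at the start; all look alike, some at the left before the fixed dark slab (50 mm high, in the region x > 0.44, y > 0.285), some at the right. A fixed steel lip 10 mm high and 6 mm thick runs along the bench's near edge (its inner side at x = 0.334). None if absent
- dish_b_center (a point): culture dish, a flat covered disc with clear sides and pale pink contents, 60 mm across and 15 mm tall; point at its centre, half-way up, z up. Two to four dishes are on the bench at the start; all look alike, some at the left before the fixed dark slab (50 mm high, in the region x > 0.44, y > 0.285), some at the right. A fixed steel lip 10 mm high and 6 mm thick runs along the bench's near edge (its inner side at x = 0.334). None if absent
- dish_c_center (a point): culture dish, a flat covered disc with clear sides and pale pink contents, 60 mm across and 15 mm tall; point at its centre, half-way up, z up. Two to four dishes are on the bench at the start; all look alike, some at the left before the fixed dark slab (50 mm high, in the region x > 0.44, y > 0.285), some at the right. A fixed steel lip 10 mm high and 6 mm thick runs along the bench's near edge (its inner side at x = 0.334). None if absent
- dish_d_center (a point): culture dish, a flat covered disc with clear sides and pale pink contents, 60 mm across and 15 mm tall; point at its centre, half-way up, z up. Two to four dishes are on the bench at the start; all look alike, some at the left before the fixed dark slab (50 mm high, in the region x > 0.44, y > 0.285), some at the right. A fixed steel lip 10 mm high and 6 mm thick runs along the bench's near edge (its inner side at x = 0.334). None if absent
- canister: the same black canister; origin at the centre of its underside
- dish_a: the same dish; origin at the centre of its underside
- dish_b: the same dish; origin at the centre of its underside
- dish_c: the same dish; origin at the centre of its underside
- dish_d: the same dish; origin at the centre of its underside
- timer: bench timer, 66x64x20 mm, lying in front of the chamber; leave alone; origin under its centre
- marker: marker pen 135 mm long lying behind the chamber; leave alone; origin under its centre
- dropper: dropper bottle, 33 mm across, 102 mm tall, standing behind the chamber on the left; leave alone; origin under its centre
There are look-alikes about, which are no part of the job. What is shaped like the dish_d but green or orange is not meant. Several things have the shape of the canister; the one meant has the colours described above.

How it is judged (in metres and radians):
On the way, in this order (a step that is already met when the one before it is completed fails the run):
1. the canister stands upright in the tray and every dish lies flat on the chamber floor, lid still open (x of dish_a_center in the frame of chamber_floor between -0.076 and 0.076 m and y of dish_a_center in the frame of chamber_floor between -0.106 and 0.106 m and z of dish_a_center in the frame of chamber_floor between 0 and 0.013 m and angle between each of dish_a_center, dish_b_center, dish_c_center, dish_d_center, canister_center's own z axis and vertical below 0.15 rad and x of dish_b_center in the frame of chamber_floor between -0.076 and 0.076 m and y of dish_b_center in the frame of chamber_floor between -0.106 and 0.106 m and z of dish_b_center in the frame of chamber_floor between 0 and 0.013 m and x of dish_c_center in the frame of chamber_floor between -0.076 and 0.076 m and y of dish_c_center in the frame of chamber_floor between -0.106 and 0.106 m and z of dish_c_center in the frame of chamber_floor between 0 and 0.013 m and x of dish_d_center in the frame of chamber_floor between -0.076 and 0.076 m and y of dish_d_center in the frame of chamber_floor between -0.106 and 0.106 m and z of dish_d_center in the frame of chamber_floor between 0 and 0.013 m and horizontal distance between canister_center and tray_in below 0.032 m and z of canister_center in the frame of tray_in below 0.036 m and linear speed of each of canister, dish_a, dish_b, dish_c, dish_d below 0.02 m/s and value of joint lid above 0.8 rad), for 0.2 s.
2. the lid is lowered fully shut (under 0.04 rad) over the dishes (x of dish_a_center in the frame of chamber_floor between -0.076 and 0.076 m and y of dish_a_center in the frame of chamber_floor between -0.106 and 0.106 m and z of dish_a_center in the frame of chamber_floor between 0 and 0.013 m and angle between each of dish_a_center, dish_b_center, dish_c_center, dish_d_center, canister_center's own z axis and vertical below 0.15 rad and x of dish_b_center in the frame of chamber_floor between -0.076 and 0.076 m and y of dish_b_center in the frame of chamber_floor between -0.106 and 0.106 m and z of dish_b_center in the frame of chamber_floor between 0 and 0.013 m and x of dish_c_center in the frame of chamber_floor between -0.076 and 0.076 m and y of dish_c_center in the frame of chamber_floor between -0.106 and 0.106 m and z of dish_c_center in the frame of chamber_floor between 0 and 0.013 m and x of dish_d_center in the frame of chamber_floor between -0.076 and 0.076 m and y of dish_d_center in the frame of chamber_floor between -0.106 and 0.106 m and z of dish_d_center in the frame of chamber_floor between 0 and 0.013 m and horizontal distance between canister_center and tray_in below 0.032 m and z of canister_center in the frame of tray_in below 0.036 m and value of joint lid below 0.04 rad and value of joint plunger below 0.005 m), for 0.3 s.
3. first pump stroke: plunger pushed to at least 36 of its 40 mm with the lid shut (value of joint lid below 0.04 rad and value of joint plunger above 0.036 m), for 0.1 s.
4. the plunger is let back up (under 5 mm) (value of joint plunger below 0.005 m), for 0.1 s.
5. second pump stroke: plunger pushed to at least 36 of its 40 mm with the lid shut (all of step 3), for 0.1 s.
6. the plunger is let back up (under 5 mm) (value of joint plunger below 0.005 m), for 0.1 s.
7. third pump stroke: plunger pushed to at least 36 of its 40 mm with the lid shut (all of step 5), for 0.1 s.
8. the plunger is let back up (under 5 mm) (value of joint plunger below 0.005 m), for 0.1 s.
9. fourth pump stroke: plunger pushed to at least 36 of its 40 mm with the lid shut (all of step 7), for 0.1 s.
At the end, for the whole second after the job is handed in: Every dish lies flat on the chamber floor, none stacked; the canister stands upright in the tray (within 32 mm of its middle); after four full strokes (36 mm or more) the lid is shut (under 0.04 rad), the plunger is up (under 5 mm), and all is at rest (all of step 2 and linear speed of each of canister, dish_a, dish_b, dish_c, dish_d below 0.02 m/s); the robot touches nothing.
It fails at once if the plunger is worked (over 20 mm) while the lid is open (value of joint plunger above 0.02 m and value of joint lid above 0.1 rad).
It fails at once if the lid is slammed (closing faster than 3 rad/s) (velocity of joint lid below -3 rad/s).
It fails at once if the timer, marker or dropper bottle is moved more than 3 cm (distance of any of timer, marker, dropper from where it was at the start of the episode above 0.03 m).
Of dish_a, dish_b, dish_c, dish_d only 2 to 4 are there at a start; the rules pass over those that are not, and their reading is None.
At some moment in a run one of dish_a, dish_b, dish_c, dish_d may be knocked a few centimetres aside while the robot is not near it.
It also fails if it takes over 210 s, if anything falls off the work surface, if the arm or the gripper's body presses on something with over 40 N, if the wrist force passes 120 N, or if a joint passes its speed limit or range.

## Working session

There is one attempt and no reset: what is moved stays moved. The work goes in short steps, each a Python script; the robot and the scene stay as the last script left them, time stands still between calls to the robot, and variables do not carry over. Pictures are saved under pics/ and viewed, at most 14 in all, crops included, and the job is handed in when it is done.

```bash
mkdir -p pics
cat > h.py <<'E'
import numpy as np, cv2
from plant import arm, hand, get_image, camera_model, job
def world(name, u, v, z=None, depth=None):
    c=camera_model(name); K=np.array(c["K"]); E=np.array(c["extrinsics"])
    xd=(u-K[0,2])/K[0,0]; yd=(v-K[1,2])/K[1,1]; k=c["k1"]
    x,y=xd,yd
    for _ in range(20):
        f=1+k*(x*x+y*y); x,y=xd/f,yd/f
    R=E[:3,:3]; o=-R.T@E[:3,3]; d=R.T@np.array([x,-y,-1.])
    s=depth if depth is not None else (z-o[2])/d[2]
    return o+s*d
def cloud(name, D):
    c=camera_model(name); K=np.array(c["K"]); E=np.array(c["extrinsics"]); k=c["k1"]
    v,u=np.mgrid[:400,:640]; xd=(u-K[0,2])/K[0,0]; yd=(v-K[1,2])/K[1,1]; x,y=xd,yd
    for _ in range(20):
        f=1+k*(x*x+y*y); x,y=xd/f,yd/f
    R=E[:3,:3]; o=-R.T@E[:3,3]
    return o+(np.stack([x,-y,-np.ones_like(x)],-1)*D[...,None])@R
def snap(name, fn=None):
    I,D=get_image(name)
    if fn: cv2.imwrite("pics/"+fn,cv2.cvtColor(I,cv2.COLOR_RGB2BGR))
    return I,D
E
python3 - <<'E'
from h import *
for n in("top","side"):
    I,D=snap(n,n+"1.png"); np.savez(n+"1.npz",I=I,D=D)
    c=camera_model(n);E=np.array(c["extrinsics"]);print(n,c["K"],c["k1"],-E[:3,:3].T@E[:3,3],E[:3,:3].round(2))
s=arm.state();print(s)
E
```

```text
top [[360.89136477   0.         323.03267031]
 [  0.         360.89136477 194.03158203]
 [  0.           0.           1.        ]] -0.02874514073718699 [ 497.66002823   -3.89765784 1224.34751364] [[ 0.01 -1.   -0.01]
 [ 0.99  0.01  0.11]
 [-0.11 -0.01  0.99]]
side [[505.7333209    0.         320.9586194 ]
 [  0.         505.7333209  200.38846798]
 [  0.           0.           1.        ]] 0.0533531120384937 [ 346.41045721 1180.77561606  992.4830519 ] [[-0.98 -0.2  -0.01]
 [ 0.11 -0.58  0.8 ]
 [-0.17  0.79  0.6 ]]
{'t': 0.1, 'q': array([-1.36126875e+00,  3.78014442e-01,  7.98009333e-02,  1.27438791e+00,
       -2.64469197e-05,  1.46048799e+00]), 'dq': array([ 0.00041268, -0.00043849,  0.00300695,  0.0021993 , -0.00046455,
        0.00048166]), 'joint_efforts': array([ 9.05708348e-04, -4.64694321e+01,  2.70582837e+01,  1.21129153e-02,
       -2.32457569e-04, -2.76608773e-06]), 'eef_pos': array([ 180.65807885, -545.27197589,  222.45640352]), 'orientation': array([ 9.87239947e-01,  1.59237158e-01, -5.79636520e-05, -9.00777230e-04]), 'wrist_force': array([-0.47774321,  0.66572722, -0.20059427]), 'ft_torque': array([ 0.03255596,  0.01300194, -0.00410328]), 'gripper_force': 0.0, 'width': 85.37648065419162}
```

View pics/top1.png

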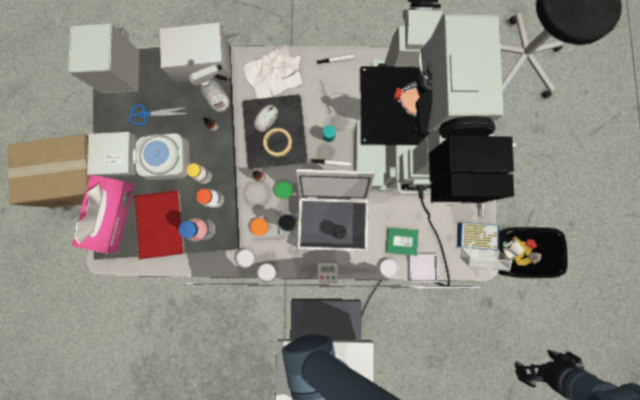

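View pics/side1.png

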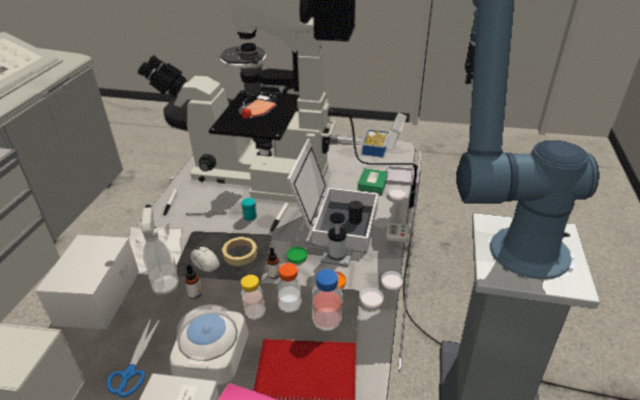

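The top view shows the chamber at about (333,222) with the canister at (338,231). The pump is at (287,222), white dishes are at (245,258), (266,271) and (388,267), and the tray is probably the square at (422,267). Next I'll zoom in on both views.

Run:
```python
from h import *
a=cv2.imread("pics/top1.png")[160:290,225:455]; cv2.imwrite("pics/top1c.png",cv2.resize(a,None,fx=3.4,fy=3.4,interpolation=cv2.INTER_CUBIC))
a=cv2.imread("pics/side1.png")[130:320,240:440]; cv2.imwrite("pics/side1c.png",cv2.resize(a,None,fx=3.1,fy=3.1,interpolation=cv2.INTER_CUBIC))
d=np.load("top1.npz");P=cloud("top",d["D"].astype(float))
for n,(u,v) in dict(d1=(245,258),d2=(266,271),d3=(388,267),tray=(422,267),can=(338,231),pump=(287,222),floor=(320,215),x=(256,190),orange=(259,227),bench=(370,275),lidtop=(335,174)).items(): print(n,P[v,u].round(0))
```

```text
d1 [417. 266.  15.]
d2 [376. 195.  15.]
d3 [ 394. -208.   16.]
tray [ 394. -322.    5.]
can [510. -40.  71.]
pump [534. 115. 147.]
floor [563.  19.   5.]
x [646. 239.   3.]
orange [520. 222.  19.]
bench [ 366. -150.    1.]
lidtop [667. -26. 225.]
```

View pics/top1c.png

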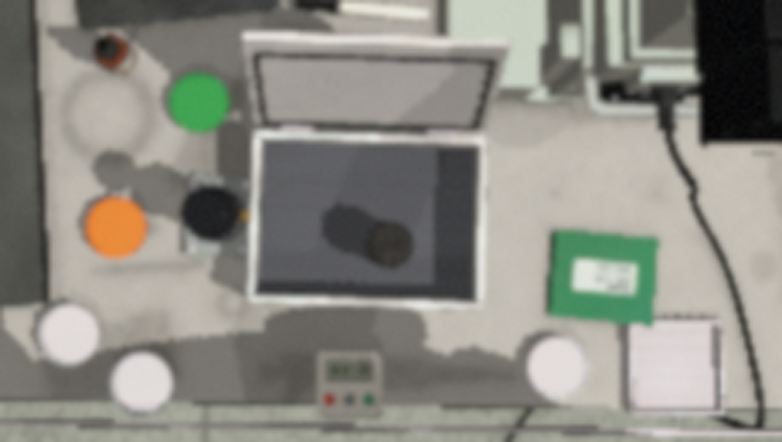

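View pics/side1c.png

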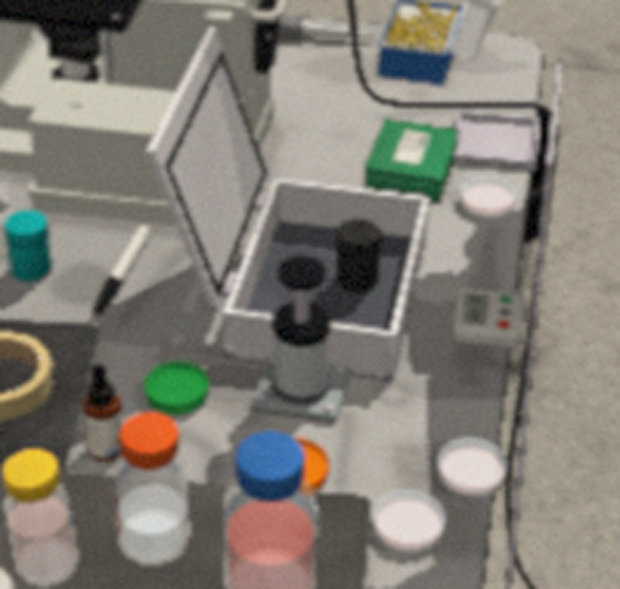

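Both views show three pink-white dishes, the canister in the chamber and the tray at (422,267) in the top view. The green and orange discs and the teal can are decoys. The lid leans back past upright. Next I'll get precise positions.

```bash
cat >> h.py <<'E'
from scipy.spatial.transform import Rotation as Ro
def comps(mask,amin):
    n,l,s,c=cv2.connectedComponentsWithStats(mask.astype(np.uint8))
    return [(s[i,4],c[i],l==i) for i in range(1,n) if s[i,4]>=amin]
def dishes(I,D):
    P=cloud("top",D.astype(float)); Z=P[...,2]; hsv=cv2.cvtColor(I,cv2.COLOR_RGB2HSV)
    m=(Z>9)&(Z<30)&(hsv[...,1]<45)&(hsv[...,2]>170)&(P[...,0]>320)&(P[...,0]<720)&(abs(P[...,1]+20)<400)
    out=[]
    for a,c,mm in comps(m,80):
        h=cv2.findContours(mm.astype(np.uint8),0,2)[0][0]; (u,v),r=cv2.minEnclosingCircle(h)
        p=world("top",c[0],c[1],z=np.median(Z[mm])); out.append((a,round(r,1),p.round(1)))
    return out
def quat(phi):
    y=np.array([np.cos(phi),np.sin(phi),0]); z=np.array([0,0,-1.]); return Ro.from_matrix(np.c_[np.cross(y,z),y,z]).as_quat()
E
python3 - <<'E'
from h import *
d=np.load("top1.npz");I,D=d["I"],d["D"].astype(float);P=cloud("top",D);Z=P[...,2]
for o in dishes(I,D): print(o)
box=(P[...,0]>400)&(P[...,0]<660)&(P[...,1]>-170)&(P[...,1]<160)
for n,m in dict(can=box&(Z>60)&(Z<80)&(P[...,0]<580)&(I.max(2)<90)&(P[...,1]<70),knob=box&(Z>135)&(Z<160)&(P[...,1]>80)&(P[...,0]<600),
   rim=box&(Z>48)&(Z<64)&(I.min(2)>140),tray=(P[...,0]>320)&(P[...,0]<460)&(P[...,1]<-255)&(P[...,1]>-390)&(Z>3)&(Z<14)&(I[...,0]>I[...,1]+6),lid=(P[...,0]>600)&(P[...,0]<720)&(P[...,1]>-150)&(P[...,1]<110)&(Z>70)&(Z<240)&(I.min(2)>100),
   green=(I[...,1]>I[...,0]+50)&(P[...,0]<480)&(P[...,1]<-200)).items():
    for a,c,mm in comps(m,40):
        Q=P[mm]; z=np.median(Z[mm]); h=np.vstack(cv2.findContours(mm.astype(np.uint8),0,2)[0])
        b=cv2.boxPoints(cv2.minAreaRect(h)); print(n,a,world("top",*c,z=z).round(1),"min",Q.min(0).round(),"max",Q.max(0).round(),[tuple(world("top",*q,z=z)[:2].round(0)) for q in b])
E
```

```text
(np.int32(251), 9.0, array([418.5, 264.8,  16.3]))
(np.int32(256), 9.0, array([ 392.6, -209.3,   16.2]))
(np.int32(239), 8.8, array([372.2, 193.4,  16.3]))
can 146 [506.8 -46.2  69.1] min [488. -66.  61.] max [526. -24.  76.] [(np.float64(525.0), np.float64(-24.0)), (np.float64(526.0), np.float64(-66.0)), (np.float64(488.0), np.float64(-66.0)), (np.float64(487.0), np.float64(-24.0))]
knob 150 [533.5 120.2 146.9] min [513. 100. 140.] max [552. 142. 152.] [(np.float64(533.0), np.float64(147.0)), (np.float64(561.0), np.float64(121.0)), (np.float64(533.0), np.float64(92.0)), (np.float64(506.0), np.float64(118.0))]
rim 449 [539.5 -22.4  57.2] min [ 452. -134.   48.] max [619.  88.  64.] [(np.float64(455.0), np.float64(88.0)), (np.float64(620.0), np.float64(84.0)), (np.float64(614.0), np.float64(-138.0)), (np.float64(449.0), np.float64(-131.0))]
tray 538 [ 393.5 -326.6    6.4] min [ 349. -371.    3.] max [ 438. -281.   14.] [(np.float64(434.0), np.float64(-280.0)), (np.float64(439.0), np.float64(-371.0)), (np.float64(353.0), np.float64(-374.0)), (np.float64(348.0), np.float64(-283.0))]
lid
[... 760 characters left out ...]
[ 427. -544.   41.] max [ 457. -438.  137.] [(np.float64(428.0), np.float64(-447.0)), (np.float64(457.0), np.float64(-451.0)), (np.float64(448.0), np.float64(-550.0)), (np.float64(419.0), np.float64(-546.0))]
green 541 [ 395.3 -324.     6.2] min [ 358. -363.   -0.] max [ 434. -285.   13.] [(np.float64(433.0), np.float64(-286.0)), (np.float64(434.0), np.float64(-363.0)), (np.float64(359.0), np.float64(-362.0)), (np.float64(358.0), np.float64(-285.0))]
green 165 [ 391.2 -215.9   16.3] min [ 364. -237.   10.] max [ 417. -200.   23.] [(np.float64(417.0), np.float64(-201.0)), (np.float64(417.0), np.float64(-237.0)), (np.float64(365.0), np.float64(-237.0)), (np.float64(365.0), np.float64(-201.0))]
```

```bash
cat >> h.py <<'E'
def goto(p,phi):
    best=None
    for f in (phi,phi+np.pi):
        q=arm.ik(p,quat(f))
        if q is not None:
            c=abs(np.array(q)-arm.state()["q"]).max()
            if best is None or c<best[0]: best=(c,f)
    arm.move_pose(p,quat(best[1]))
def down(p,step=2,lim=5,zmin=0,vel=40):
    """guarded descent to p; stops on rise of vertical force"""
    f0=arm.state()["wrist_force"][2]; z=arm.state()["eef_pos"][2]
    while z>p[2]:
        z=max(z-step,p[2]); arm.servo_line([p[0],p[1],z],vel=vel)
        if abs(arm.state()["wrist_force"][2]-f0)>lim: print("contact at",z); break
    return z
def st(msg=""):
    s=arm.state(); print(msg,"t",round(s["t"],1),s["eef_pos"].round(1),"w",round(s["width"],1),"gf",round(s["gripper_force"],1),"F",s["wrist_force"].round(1))
E
python3 - <<'E'
from h import *
goto([507,-46,180],np.pi/2); st()
arm.servo_line([507,-46,46],vel=100); st("low")
hand.set_gripper(30); st("grip")
arm.servo_line([507,-46,180],vel=120); st("up")
goto([394,-326,160],np.pi/2); st("tray")
I,D=snap("side","s2.png")
E
```

```text
t 2.2 [507.1 -46.7 180.1] w 85.4 gf 0.0 F [0.4 0.3 0.3]
low t 3.7 [507.6 -46.1  46.6] w 85.5 gf 0.0 F [ 0.3  0.1 -0.4]
grip t 4.2 [507.6 -46.   46.7] w 42.2 gf 60.2 F [-0.9  1.3  6.1]
up t 5.5 [506.4 -45.9 179.1] w 41.7 gf 60.6 F [ 0.2 -0.6 -1.1]
tray t 6.6 [ 394.4 -325.1  159.9] w 42.3 gf 60.6 F [ 0.  -1.2 -0.3]
```

View pics/s2.png

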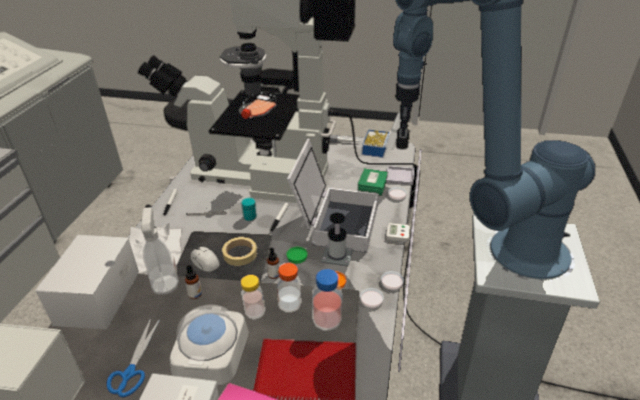

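The canister is held at (403,135), the chamber is empty, and the three dishes have not moved. I'll lower it into the tray.

Run:
```python
from h import *
arm.servo_line([394,-326,60],vel=100)
down([394,-326,42],step=1.5,lim=4); st("placed")
hand.set_gripper(62); st("rel")
x,y,_=arm.state()["eef_pos"]
arm.servo_line([394,-326,150],vel=120)
goto([420,-80,260],np.pi/2); arm.hold(.2)
I,D=snap("top","t3.png"); P=cloud("top",D.astype(float))
for o in dishes(I,D): print(o)
m=(P[...,2]>50)&(P[...,2]<80)&(abs(P[...,0]-394)<50)&(abs(P[...,1]+326)<50)
for a,c,mm in comps(m,20): print("can",a,world("top",*c,z=np.median(P[...,2][mm])))
cv2.imwrite("pics/t3c.png",cv2.resize(cv2.cvtColor(I,cv2.COLOR_RGB2BGR)[160:290,225:455],None,fx=3.4,fy=3.4,interpolation=cv2.INTER_CUBIC))
```

```text
contact at 44.155843046795084
placed t 10.6 [ 394.4 -326.2   44.8] w 42.0 gf 61.2 F [-1.   1.8  4.8]
rel t 10.9 [ 393.9 -326.    44. ] w 61.9 gf 0.0 F [ 0.1  0.2 -0.7]
(np.int32(258), 9.2, array([418.1, 264.9,  15.8]))
(np.int32(258), 12.7, array([370.4,  -4.9,  20.1]))
(np.int32(248), 9.0, array([372.3, 192.8,  16.3]))
can 146 [ 399.29990915 -323.93789619   68.16672039]
```

View pics/t3c.png

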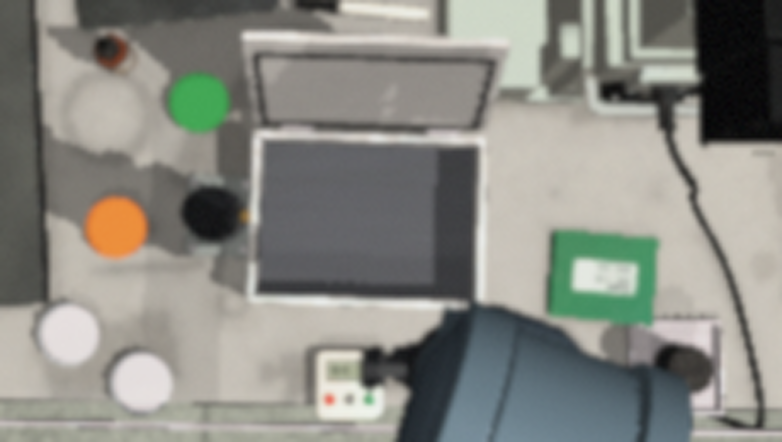

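The canister stands in the tray. Now the first dish at the left.

Run:
```python
from h import *
phi=np.deg2rad(-30)
goto([418,265,150],phi); hand.set_gripper(76)
arm.servo_line([418,265,30],vel=100); st("pre")
z=down([418,265,12],step=1.5,lim=4); st("low")
hand.set_gripper(50); st("grip")
arm.servo_line([418,265,160],vel=120); st("up")
I,D=snap("side"); P=cv2.cvtColor(I,cv2.COLOR_RGB2BGR)[180:330,300:470]; cv2.imwrite("pics/s4.png",cv2.resize(P,None,fx=3,fy=3))
```

```text
pre t 16.2 [418.6 265.3  30.6] w 76.1 gf 0.0 F [-0.1 -1.3  0.4]
low t 19.5 [418. 265.  12.] w 76.1 gf 0.0 F [ 0.1 -0.4  0.2]
grip t 19.9 [418. 265.  12.] w 50.0 gf 0.0 F [ 0.2  0.3 -1.4]
up t 21.3 [417.4 264.7 159.2] w 50.0 gf 0.0 F [-0.4  0.3  0.2]
```

View pics/s4.png

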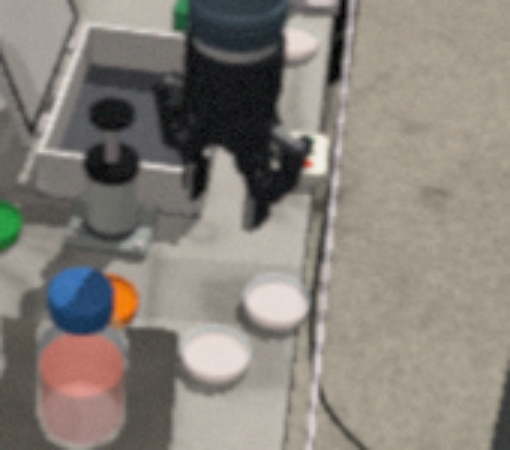

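The gripper is empty and both left dishes are still on the bench. I'll re-measure.

Run:
```python
from h import *
goto([430,60,260],np.deg2rad(-30)); arm.hold(.2)
for o in dishes(*snap("top")): print(o)
q=arm.state()["orientation"]; print(Ro.from_quat(q).as_matrix().round(2))
```

```text
(np.int32(93), 8.1, array([422.8, 280.3,  16.6]))
(np.int32(255), 9.0, array([ 392.4, -209.2,   16.7]))
(np.int32(286), 12.4, array([374.1, -14.3,  20.1]))
(np.int32(86), 26.0, array([ 331.3, -322.4,   12.7]))
[[ 0.5   0.87 -0.  ]
 [ 0.87 -0.5   0.  ]
 [-0.   -0.   -1.  ]]
```

Run:
```python
from h import *
goto([430,-80,260],np.pi/2); arm.hold(.2)
I,D=snap("top")
for o in dishes(I,D): print(o)
cv2.imwrite("pics/t5.png",cv2.resize(cv2.cvtColor(I,cv2.COLOR_RGB2BGR)[200:290,225:345],None,fx=5,fy=5,interpolation=cv2.INTER_CUBIC))
```

```text
(np.int32(255), 9.2, array([418.2, 265.2,  16.1]))
(np.int32(282), 12.7, array([370.8,  -7.3,  19.7]))
(np.int32(248), 9.0, array([372.4, 192.6,  16.3]))
```

View pics/t5.png

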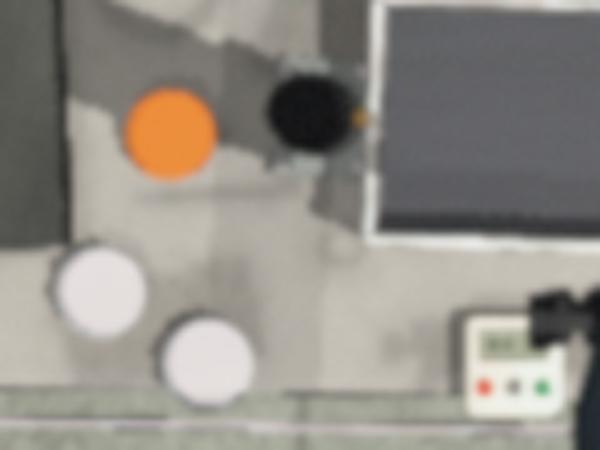

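The dish has not moved, so the fingers closed above it: their tips are higher than I assumed when open. I'll descend until they touch the bench and grip there.

Run:
```python
from h import *
phi=np.deg2rad(-30)
goto([418.2,265.2,120],phi); hand.set_gripper(74)
arm.servo_line([418.2,265.2,14],vel=100); st("pre")
z=down([418.2,265.2,-8],step=1,lim=4,vel=20); st("low")
arm.servo_line([418.2,265.2,z+4],vel=20); hand.set_gripper(50); st("grip")
```

```text
pre t 26.4 [418.8 265.5  14.6] w 74.1 gf 0.0 F [-0.7 -0.1  1.4]
low t 32.1 [418.2 265.2  -8. ] w 74.2 gf 0.0 F [ 0.8 -0.9 -0.3]
grip t 32.8 [418.3 265.3  -3.2] w 56.9 gf 61.8 F [-3.2 -1.3  8.4]
```

```bash
cat >> h.py <<'E'
def place(x,y,zb):
    """zb: TCP z at which the dish touches the chamber floor"""
    goto([x,y,150],np.deg2rad(-1)); st("above")
    arm.servo_line([x,y,zb+8],vel=100)
    down([x,y,zb-2],step=1,lim=4,vel=25); st("placed")
    hand.set_gripper(74); st("rel")
    arm.servo_line([x,y,150],vel=150)
E
python3 - <<'E'
from h import *
arm.servo_line([418.2,265.2,150],vel=120); st("up")
place(533,37,2.8)
I,D=snap("side"); P=cv2.cvtColor(I,cv2.COLOR_RGB2BGR)[130:330,240:470]; cv2.imwrite("pics/s6.png",cv2.resize(P,None,fx=3,fy=3))
E
```

```text
up t 34.2 [417.6 264.9 149.2] w 56.7 gf 63.6 F [-0.6 -0.1 -0.6]
above t 35.2 [532.4  37.6 149.6] w 57.0 gf 63.6 F [-0.1  0.3 -0.1]
contact at 2.4386736836474547
placed t 39.0 [533.2  37.    2.9] w 56.6 gf 64.1 F [-1.6 -0.   4. ]
rel t 39.4 [532.9  37.    2.2] w 73.7 gf 0.0 F [-0.1 -0.3 -0.8]
```

View pics/s6.png

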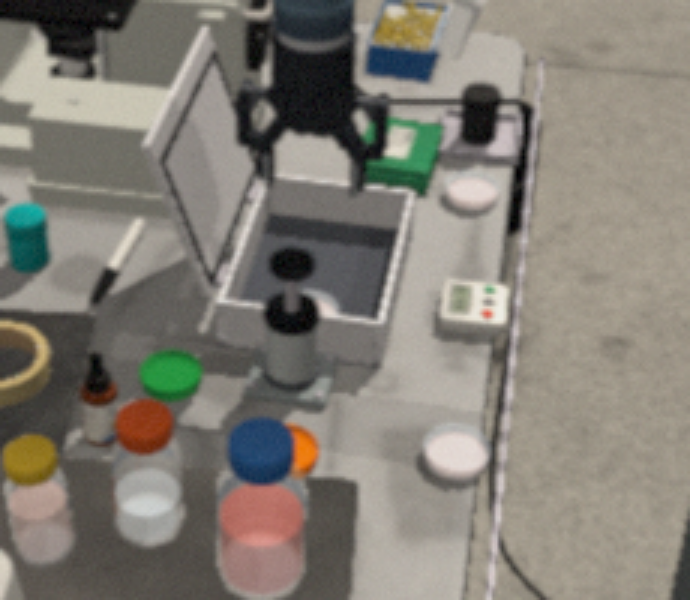

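The first dish lies in the chamber behind the pump at crop (318,300), and the second is at (455,452). Next is the second dish.

```bash
cat >> h.py <<'E'
def pick(x,y,phi):
    goto([x,y,120],phi); hand.set_gripper(74)
    arm.servo_line([x,y,16],vel=120)
    down([x,y,-4],step=4,lim=4,vel=60); hand.set_gripper(50); st("grip")
    arm.servo_line([x,y,150],vel=120); st("up")
E
python3 - <<'E'
from h import *
ds=dishes(*snap("top")); print(ds)
c=[d[2] for d in ds if np.hypot(*(d[2][:2]-[372.4,192.7]))<60 and d[1]<9.6]
if c:
    x,y,_=c[0]; pick(x,y,np.pi/2)
    if arm.state()["width"]>54: place(532,-27,2.8)
E
```

```text
[(np.int32(256), 9.0, array([ 392.6, -209.1,   16.6])), (np.int32(185), 10.5, array([373.1, -23.9,  19.9])), (np.int32(174), 8.4, array([373.5, 200.3,  16.2])), (np.int32(100), 33.0, array([ 331.3, -298.4,   12.2]))]
grip t 44.7 [373.6 200.3  -3.1] w 56.6 gf 61.3 F [-4.  -1.7 11.8]
up t 46.2 [372.9 200.1 149.3] w 56.7 gf 63.6 F [-0.4 -0.2 -0.4]
above t 47.2 [531.3 -26.3 149.5] w 56.5 gf 63.6 F [ 0.7 -0.2 -0.3]
contact at 2.4374240684530264
placed t 51.0 [532.1 -27.    3. ] w 56.7 gf 64.2 F [-1.1 -0.3  5.5]
rel t 51.3 [531.9 -27.    2.2] w 74.1 gf 0.0 F [-0.  -0.5 -0.7]
```

Run:
```python
from h import *
goto([480,60,220],0); arm.hold(.2)
ds=dishes(*snap("top")); print(ds)
c=[d[2] for d in ds if np.hypot(*(d[2][:2]-[392.5,-209.2]))<60 and d[0]>230]
if c:
    x,y,_=c[0]; pick(x,y,np.pi/2)
    if arm.state()["width"]>54: place(531,-92,2.8)
    goto([400,-220,200],np.pi/2); arm.hold(.3)
    I,D=snap("top","t7.png"); print(dishes(I,D))
    cv2.imwrite("pics/t7c.png",cv2.resize(cv2.cvtColor(I,cv2.COLOR_RGB2BGR)[160:290,225:455],None,fx=3.4,fy=3.4,interpolation=cv2.INTER_CUBIC))
    st()
```

```text
[(np.int32(228), 8.6, array([531.2, -27.5,  22.2])), (np.int32(257), 9.0, array([ 392.6, -209.1,   16.7])), (np.int32(319), 12.5, array([373.4, -11.2,  19.6])), (np.int32(87), 28.0, array([331.9, -93.9,  12.2]))]
grip t 57.5 [ 392.7 -209.2   -3.1] w 57.2 gf 61.5 F [-3.2  1.9 10.5]
up t 58.9 [ 392.1 -208.7  149.3] w 57.1 gf 63.6 F [ 0.4  0.6 -0.3]
above t 60.0 [530.5 -92.2 149.6] w 56.9 gf 63.6 F [ 0.1 -0.6  0.6]
contact at 2.4612996430287186
placed t 63.8 [531.2 -92.1   3. ] w 56.9 gf 64.2 F [-1.4  0.7  5.4]
rel t 64.1 [530.9 -92.    2.3] w 73.9 gf 0.0 F [-0.6  1.1  0.2]
[(np.int32(228), 8.4, array([532.7,  37.6,  22.4])), (np.int32(229), 8.6, array([531.9, -27.7,  22.1])), (np.int32(230), 8.5, array([526.2, -97.9,  22.1])), (np.int32(335), 12.7, array([374.4, -10.2,  19.6]))]
 t 66.7 [ 400.2 -219.8  199.9] w 73.9 gf 0.0 F [ 0.5  0.4 -1.2]
```

View pics/t7c.png

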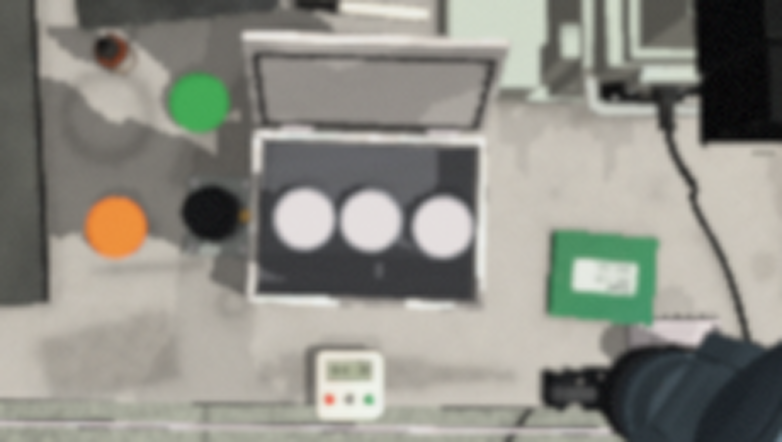

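All three dishes lie flat (tops at z≈22), at crop (304,220), (371,222) and (442,227). Now the lid: I'll check its angle, what stands behind it, and reach.

Run:
```python
from h import *
I,D=snap("top");P=cloud("top",D.astype(float));d=np.load("side1.npz");S=cloud("side",d["D"].astype(float))
print("max z map (rows x 600..800 step 20; cols y 100..-160 step -20)")
for x in range(600,800,20):
    r=[]
    for y in range(100,-180,-20):
        z=[]
        for Q in(P,S):
            m=(abs(Q[...,0]-x)<10)&(abs(Q[...,1]-y)<10)&(Q[...,2]<600)
            if m.any(): z.append(np.percentile(Q[...,2][m],95))
        r.append("%4d"%max(z) if z else "  --")
    print(x,*r)
for Q,n in((P,"top"),(S,"side")):
  for z in range(80,245,20):
    m=(abs(Q[...,2]-z)<6)&(abs(Q[...,1]+25)<70)&(Q[...,0]>600)&(Q[...,0]<740)
    if m.any(): print(n,z,m.sum(),np.percentile(Q[...,0][m],[5,50,95]).round())
for x in (680,700,720,740):
  for z in (190,215,240): print(x,z,[arm.ik([x,0,z],quat(f)) is not None for f in(np.pi/2,-np.pi/2,0)])
```

```text
max z map (rows x 600..800 step 20; cols y 100..-160 step -20)
600   52   59   56   56   57   60   58   57   57   57   59   59   58    4
620   66   95   91   94   95   96   99   99  100  102  102  113  101    5
640  139  159  160  162  164  163  167  163  163  170  172  175  168  120
660  193  220  222  224  226  227  228  227  230  230  229  230  224  127
680  220  232  233  231  232  232  233  234  231  232  231  231  231  127
700    4    0    2    1    1    2    1    0    2   16  127  127  129  128
720    2    4    4    4    5    4    4    4    6   67  127  128  127  128
740    6    6    9   18   17   18   20   19   19  118  250  250  248  250
760    7    8    9   15   14   12    5    6    5  238  251  251  251  252
780    8    7    5    4    4    3    4    5    5  240  251  252  253  252
top 80 82 [618. 621. 626.]
top 100 90 [626. 628. 725.]
top 120 75 [632. 635. 637.]
top 140 80 [639. 641. 644.]
top 160 87 [645. 648. 650.]
top 180 96 [652. 654. 656.]
top 200 56 [657. 660. 662.]
top 220 102 [663. 667. 670.]
top 240 4 [671. 671. 673.]
side 80 82 [621. 626. 734.]
side 100 77 [629. 632. 736.]
side 120 85 [635. 638. 736.]
side 140 67 [642. 644. 647.]
side 160 77 [648. 651. 654.]
side 180 79 [653. 656. 659.]
side 200 68 [659. 662. 665.]
side 220 94 [666. 670. 676.]
680 190 [True, True, True]
680 215 [True, True, True]
680 240 [True, True, True]
700 190 [True, True, True]
700 215 [True, True, True]
700 240 [True, True, True]
720 190 [True, True, True]
720 215 [True, True, True]
720 240 [True, True, True]
740 190 [True, True, True]
740 215 [True, True, True]
740 240 [True, True, True]
```

The lid is at about 1.89 rad with its free edge at x≈680, z≈232. There is free space behind it at y≈10, and it's within reach. I'll sweep it closed with shut fingers along its arc.

Run:
```python
from h import *
hand.set_gripper(0)
goto([480,10,310],np.pi/2); arm.servo_line([714,10,310],vel=200); st("behind, above")
arm.servo_line([714,10,214],vel=80); st("behind")
for th in np.arange(1.95,0.05,-0.1):
    n=np.array([np.sin(th),np.cos(th)]); Q=np.array([616,56])+155*np.array([-np.cos(th),np.sin(th)])+8*n
    x=Q[0]+12; z=Q[1]+16
    arm.servo_line([x,10,z],vel=50)
    F=arm.state()["wrist_force"]
    if abs(F).max()>20: print("force");break
    if int(round(th*100))%30<10: print(round(th,2),F.round(1))
st("end")
```

```text
behind, above t 70.3 [714.    9.9 310. ] w -0.0 gf 0.0 F [-1.   0.7  0. ]
behind t 71.6 [714.4  10.  214.7] w -0.2 gf 0.0 F [ 0.4  0.  -0.2]
1.85 [0.5 0.7 0.4]
1.55 [ 0.2  0.5 -0.5]
1.25 [ 0.2 -0.5 -0.2]
0.95 [-0.4  1.3 -0.2]
0.65 [ 0.1 -0.7  0.3]
0.35 [-0.1  0.2 -0.2]
end t 80.5 [475.3  10.1 102.6] w -0.0 gf 0.0 F [1.1 0.2 0.6]
```

Run:
```python
from h import *
I,D=snap("side","s8.png"); P=cv2.cvtColor(I,cv2.COLOR_RGB2BGR)[60:330,200:520]; cv2.imwrite("pics/s8.png",cv2.resize(P,None,fx=2.2,fy=2.2))
```

```text
(no output)
```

View pics/s8.png

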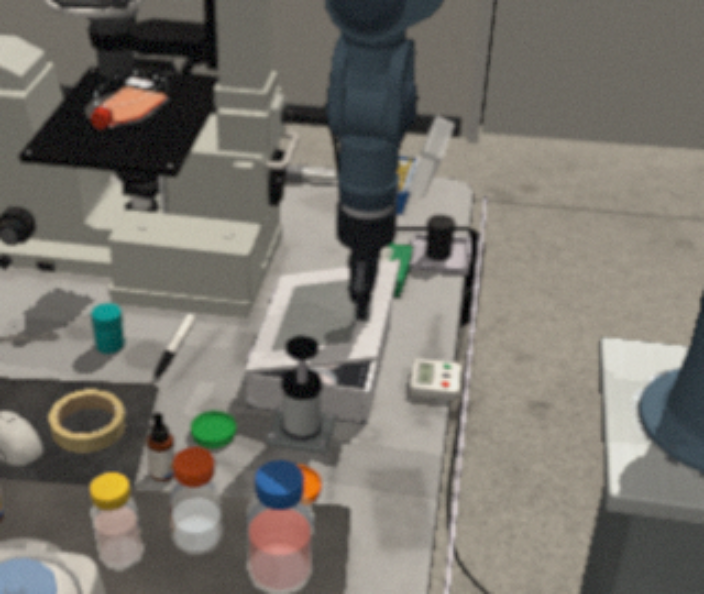

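The lid has followed the fingertips and is nearly down, about 0.2 rad above the rim. I'll press it shut with a guarded descent.

Run:
```python
from h import *
z=down([475,10,55],step=1.5,lim=12,vel=30); st("pressed")
arm.hold(.4); st()
arm.servo_line([475,10,z+60],vel=100)
goto([420,-60,260],np.pi/2); arm.hold(.2)
I,D=snap("top","t9.png"); P=cloud("top",D.astype(float))
m=(P[...,0]>440)&(P[...,0]<620)&(abs(P[...,1]+25)<100)&(abs(P[...,2]-68)<40)&(I.min(2)>100)
Q=P[m]; A=np.c_[Q,np.ones(len(Q))][:, [0,1,3]]; c=np.linalg.lstsq(A,Q[:,2],rcond=None)[0]; print("lid slope",c, "mean z",Q[:,2].mean())
k=(P[...,2]>130)&(P[...,2]<165)&(abs(P[...,1]-120)<40)&(abs(P[...,0]-533)<40)
for a,cc,mm in comps(k,40): print("knob",a,world("top",*cc,z=146).round(1))
```

```text
pressed t 88.5 [475.1  10.   56. ] w -0.3 gf 4.8 F [-3.7 -0.8  8.8]
 t 88.9 [475.  10.  56.] w 0.2 gf 4.8 F [-2.5 -0.5  9.4]
lid slope [-4.88699032e-03 -3.62137679e-05  6.83467718e+01] mean z 65.7647251330141
knob 150 [533.5 120.3 146. ]
```

The lid is shut: its fitted slope is 0.005 rad and its top is at about z=65. Now the four pump strokes.

Run:
```python
from h import *
goto([533,120,200],np.pi/2); arm.servo_line([533,120,145],vel=80); st("above knob")
arm.hold(.2); f0=arm.state()["wrist_force"][2]
for i in range(4):
    arm.servo_line([533,120,106],vel=60)
    z=106; F=0
    while z>90 and F<22:
        z-=1; arm.servo_line([533,120,z],vel=30); F=arm.state()["wrist_force"][2]-f0
    arm.hold(.25); st(f"stroke {i} z={z}")
    arm.servo_line([533,120,147],vel=60); arm.hold(.35); st("up")
arm.servo_line([533,120,230],vel=150)
goto([420,-60,260],np.pi/2); arm.hold(.3)
I,D=snap("top"); S,_=snap("side"); P=cloud("top",D.astype(float))
for n,k in dict(knob=(P[...,2]>100)&(P[...,2]<165)&(abs(P[...,1]-120)<30)&(abs(P[...,0]-533)<30)&(I.max(2)<70),lid=(P[...,0]>450)&(P[...,0]<600)&(abs(P[...,1]+25)<95)&(I.min(2)>100),can=(P[...,2]>50)&(P[...,2]<80)&(abs(P[...,0]-394)<50)&(abs(P[...,1]+326)<50)).items(): print(n,k.sum(),np.median(P[k],0).round(1))
cv2.imwrite("pics/s10.png",cv2.resize(cv2.cvtColor(S,cv2.COLOR_RGB2BGR)[100:330,220:460],None,fx=2.5,fy=2.5))
```

```text
above knob t 93.8 [533.3 120.  145.4] w -0.3 gf 0.0 F [0.4 0.1 0.6]
stroke 0 z=94 t 98.0 [534.1 120.1  97.9] w -0.4 gf 13.9 F [-8.9 -1.1 27.7]
up t 99.4 [532.9 120.  146.8] w 0.0 gf 0.0 F [-0.4  0.5 -0.5]
stroke 1 z=94 t 103.5 [534.  120.1  97.9] w 0.2 gf 14.2 F [-9.6 -1.5 28.2]
up t 104.9 [532.9 120.  146.8] w 0.1 gf 0.0 F [0.  0.1 0. ]
stroke 2 z=94 t 109.0 [534.  120.1  97.9] w -0.4 gf 14.2 F [-8.7 -1.5 27.9]
up t 110.4 [532.9 120.  146.8] w -0.1 gf 0.0 F [-0.4  0.5  0.4]
stroke 3 z=95 t 114.2 [534.  120.1  97.9] w 0.3 gf 11.0 F [-6.8 -0.1 22.2]
up t 115.6 [532.9 120.  146.8] w 0.0 gf 0.0 F [ 0.8 -0.4  0.1]
knob 150 [533.6 120.3 147.1]
lid 3612 [502.6  -3.9  66.9]
can 174 [ 396.7 -321.8   67.9]
```

View pics/s10.png

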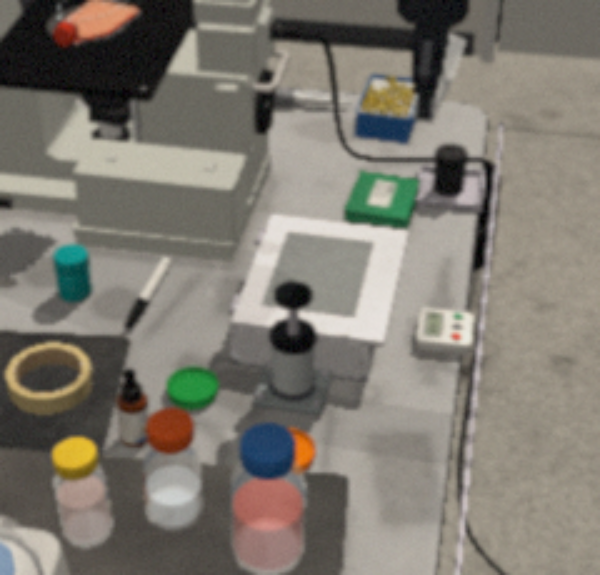

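The lid is shut at crop (320,275), the plunger is up at (293,295), the canister stands in the tray at (450,170), and the arm is clear. All four strokes reached the hard stop. Handing in.

```bash
python3 -c "
from h import *
print(job.close_job())"
```

```text
the job is handed in; nothing more can be done
None
```

The job is handed in; no verdict came back. By my last images and force readings, the canister stands in the tray, the three dishes I found lie flat in the chamber, the lid is shut, all four pump strokes reached the stop, and the plunger is back up.

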